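Work a hook slider round the bend of a utensil rail

TASK

Put the red hook slider on the open end of the utensil rail, work it gently round the bend without jamming or forcing it, and slide it along until it is fully home against the dark flange at the post. Leave it hanging there upright with its hook facing out to the front, and leave everything else where it is.

Things in the scene. Friction and masses are not known exactly. Their poses are not given: they have to be found in the camera images.
- slider_red: hook slider: red nylon block, 36 mm front to back (own x), 30 mm (y), 68 mm tall (z), 60 g, upright on the counter. Origin: centre of the underside. A plain 16 mm bore runs right through along own y, its axis 50 mm up. A 5 mm steel hook leaves the front (-x) face 16 mm up, reaches 46 mm out from the centre and turns up to 30 mm high. Put this one on.
- slider_red_bore (a point): middle of the red slider's bore: on the bore axis, half way through, 50 mm above its underside; axes as the slider's. The bore is 4 mm wider than the rail, so once let go the slider settles about 2 mm and hangs by it. The nylon scores if it is forced: keep it under 8 N against the rod
- slider_red_hook (a point): tip of the red slider's hook
- slider_blue: hook slider: blue nylon block, 36 mm front to back (own x), 30 mm (y), 68 mm tall (z), 60 g, upright on the counter. Origin: centre of the underside. A plain 16 mm bore runs right through along own y, its axis 50 mm up. A 5 mm steel hook leaves the front (-x) face 16 mm up, reaches 46 mm out from the centre and turns up to 30 mm high. Spare: leave alone.
- stand: utensil rail stand, fixed to the counter: base plate 150 x 200 x 10 mm, 32 mm round post 214 mm tall. Origin: on the counter on the post's axis, z up, front is -x. The rail, a rigid 12 mm steel rod 190 mm above the counter, leaves the post along own -y, bends 90 degrees towards -x and ends open. The arm along +y (165 mm) is full of other sliders and tools
- rail: the rail, its origin on the post's axis at the rail's height, axes as the stand's: its pose is that of the drawing, not of the real bent rod
- flange (a point): centre of the outer face of the dark flange (36 mm across) on the rail beside the post, at x 0, y -30, z 190 mm from the stand's origin; axes as the stand's. The rail is true here. From here it runs straight along -y for 110 mm to the start of the bend; with the slider home its bore's middle is 15 mm from here along -y
- bend (a point): centre of the rail's bend by the drawing, x -55, y -140, z 190 mm from the stand's origin. Centre-line radius 55 mm: from 55 mm along +x of this point round to 55 mm along -y of it. The real rail was bent by hand and leaned on: it is turned about the post's axis up to 2.9 degrees either way, so the real bend lies up to 10 mm off; see or feel it
- rail_end (a point): very tip of the rail's bullet-nosed open end (from 12 mm to 6 mm across in the last 18 mm) by the drawing, x -116, y -195, z 190 mm from the stand's origin; the open leg runs 61 mm along +x to the bend. The real tip lies up to 10 mm off along x, 6 mm along y (rail turned about the post) and 5 mm in height (rail rolled up to 2.3 degrees about its long leg)
- jar: screw-cap glass jar, 72 mm across, 115 mm tall, origin at the centre of its underside; leave alone
- measure: steel measuring cup, 70 mm across, 50 mm tall, flat handle 113 mm out along its own +x; origin at the centre of its underside; leave alone
Not all that is in view belongs to the job. Of the things that look like the slider_red, take the one that is nearest to the robot's base at the start.

How it is judged:
On the way, in this order (a step that is already met when the one before it is completed fails the run):
1. the red slider is threaded on the rail's open leg (x of slider_red_bore in the frame of stand between -0.098 and -0.055 m and y of slider_red_bore in the frame of stand between -0.21 and -0.18 m and z of slider_red_bore in the frame of stand between 0.175 and 0.205 m), for 0.1 s.
2. it has passed the bend and is on the long leg (x of slider_red_bore in the frame of stand between -0.012 and 0.012 m and y of slider_red_bore in the frame of stand between -0.135 and -0.03 m and z of slider_red_bore in the frame of stand between 0.178 and 0.202 m), for 0.1 s.
At the end, for the whole second after the job is handed in: the red slider hangs on the rail at the flange, at rest and let go: less than 4 mm between its end face and the flange's face, upright within 0.25 rad, its hook pointing to the stand's front (x of slider_red_bore in the frame of stand between -0.01 and 0.01 m and y of slider_red_bore in the frame of stand between -0.049 and -0.038 m and z of slider_red_bore in the frame of stand between 0.178 and 0.202 m and x of slider_red_hook in the frame of stand below -0.03 m and angle between slider_red's own z axis and vertical below 0.25 rad and linear speed of slider_red below 0.01 m/s and angular speed of slider_red below 0.1 rad/s); the robot touches nothing.
It fails at once if the red slider is forced or jammed on the rail with more than 8 N (contact force between slider_red and rail above 8 N).
It fails at once if the red slider is rammed against the flange or the stand with more than 25 N (contact force between slider_red and stand above 25 N).
It fails at once if the blue slider, the jar or the measuring cup is shifted by more than 20 mm (distance of any of slider_blue, jar, measure from where it was at the start of the episode above 0.02 m).
It also fails if it takes over 72 s, if anything falls off the work surface, if the arm or the gripper's body presses on something with over 40 N, if the wrist force passes 120 N, or if a joint passes its speed limit or range.

ROBOT

A 7-joint arm with a two-finger parallel gripper is mounted at the origin on the work surface. World frame = base frame: x ahead of the robot, y to its left, z up, the work surface at z = 0. Lengths are in m, angles in rad, forces in N, time in s.
With the tool pointing down it reaches from about 0.35 to 0.9 m from the base axis. Payload 7.2 kg.
Tool frame: the origin (TCP) lies midway between the tips of the shut fingers; the grasp point (between the pads) lies 19 mm behind it (ctrl.pinch_z is the distance from the TCP to the grasp point, in m); z points along the fingers, x is the direction in which the jaws open and shut, and the axes are right-handed (so a half turn about z gives the same grasp; the last joint's range is limited). The gripper opens to 88 mm and grips with 3 to 60 N. Pads are 20 mm wide; open, the fingers measure 115 mm over their backs; the gripper's body (75 mm by 178 mm) begins 61 mm behind the grasp point.
Start: joints at [-0.068, 0.411, -0.013, 1.596, 0.006, 1.134, -0.082], TCP at [0.625, -0, 0.191] pointing down, gripper open.
Joint ranges: [-2.95, 2.95], [-0.29, 1.99], [-1.47, 1.44], [0.14, 2.54], [-1.03, 4.17], [0.13, 1.85], [-2.86, 2.86]. Speed limits (rad/s): [2.39, 2.39, 3.01, 3.01, 3.14, 3.14, 3.14].

INTERFACE

Orientations are given as a unit quaternion [w, x, y, z].
In Python, from workcell import ctrl gives the robot as it stands. The module is installed in compiled form; this text tells all that it offers.
- The arm moves only by the tool send_rows, never from a script. Its argument "deltas" is a list of rows, each a list of 7 numbers: the opening, from 0 (shut) to 1 (fully open), then the shift along the world's x, y, z in m, then the turn, a rotation vector about the world's x, y, z in rad. A call has 1 to 10 rows; each row shifts and turns the commanded pose from where the row before left it; what a row does not reach is not made up. A row lasts 1/8 s, in which the tool goes at most 62.5 mm and 10.7 degrees, less where a joint would pass 70% of its speed; a pose out of reach is approached as far as the arm can. A call is refused whole if a number of a shift passes 0.0625 or a number of a turn 0.188, either way. A call with a gripper value outside its range is refused whole. The fingers move at their own pace and stop on an object; "newtons" is the grip in N (left out, the last holds). Time passes only in rows, so rows that do not move let the fingers close. It gives the time, the measured TCP pose, the force and the opening at its end, in the units of the state.
- ctrl.sense(): the state, without advancing time (a new reading comes with each control period).
- ctrl.capture(name): name is "scene" or "side" or "wrist"; returns the picture (400x640x3 uint8, blue, green, red); there is no depth.
- ctrl.camera_model(name): a dict with "camera_matrix" (3x3 intrinsics, pixels), "pose" (4x4, takes a point from camera to world coordinates). Camera axes: x right, y down, z forward; pixel columns grow to the right and rows downward; lengths in m; the calibration is good to about 2 mm. The wrist camera is an equidistant fisheye: a pixel r from the principal point sees the ray r / f radians off the axis. A picture is of the moment at which its call begins: read the wrist's pose just before it. camera_model takes no time and is no camera call; for the wrist camera it gives the pose at the moment of the call.
- ctrl.close_job(): hands the job in, once; it reports no verdict.
Trained networks look in the newest picture that a camera, given by its name, has taken for a name from the list of things; names that differ only in an ending like _2 or _b are one class to them, and where a whole thing is asked for, a point or a joint stands for the part that bears it (a point fixed in the world has none). Each returns a list of dicts, best first, with "conf" (0 to 1); they miss things now and then, are a little off and sometimes report something else, mostly with a low value. They report only what shows in the picture. A call takes as long as a camera call. They do not tell look-alikes from the thing itself.
- ctrl.spot_in(name, camera): "bbox" ([centre column, centre row, width, height] in pixels, round what is visible of it).
- ctrl.cut_out(name, camera): "region" (400x640 bool, what is visible of it) and "bbox" ([centre column, centre row, width, height] in pixels, round what is visible of it).
The state is a dict: "time": time; "joint_positions": joint angles; "qvel": joint speeds; "effort": joint torques, N m; "eef_pos": TCP position; "ee_rot": TCP orientation; "contact_force": force on the tool from outside, world axes, zero at the start; "wrist_torque": the same for the moment, N m; "gripper_width": finger opening in m.
Only numpy, scipy, OpenCV 4.12 (cv2) and the standard library are available. Lean on these libraries where they do the work, as an engineer would, in place of code of your own. Each camera call takes 0.05 s, during which the arm holds its last target. There are 200 camera calls.

## Working session

There is one attempt and no reset: what is moved stays moved. The work goes in short steps, Python scripts to look and compute and a tool call to move; the robot and the scene stay as the last step left them, time stands still between calls to the robot, and variables do not carry over. Pictures are saved under pics/ and viewed, about 8 in all and at most 12, crops included, and the job is handed in when it is done.

Besides the shell and the picture viewer there is one more tool, called after ">>>" as name(argument=value, ...), one argument or row to a line, values as JSON. send_rows: Moves the arm, as the interface text tells. Its arguments: {"type":"object","properties":{"deltas":{"type":"array"},"newtons":{"type":"number"}},"required":["deltas"]}

```bash
mkdir -p pics
cat > h.py <<'E'
import numpy as np, cv2
from workcell import ctrl
def cap(n,f=None):
    im=ctrl.capture(n)
    if f: cv2.imwrite('pics/'+f,im)
    return im
def ray(n,u,v,m=None):
    m=m or ctrl.camera_model(n);K=np.array(m['camera_matrix']);P=np.array(m['pose'])
    x=(u-K[0,2])/K[0,0];y=(v-K[1,2])/K[1,1]
    if n=='wrist':
        r=np.hypot(x,y);d=np.array([x/r*np.sin(r),y/r*np.sin(r),np.cos(r)]) if r>1e-9 else np.array([0,0,1.])
    else: d=np.array([x,y,1.])
    d=P[:3,:3]@d
    return P[:3,3],d/np.linalg.norm(d)
def onz(n,u,v,z,m=None):
    o,d=ray(n,u,v,m);return o+d*(z-o[2])/d[2]
def tri(rays):
    A=0;b=0
    for o,d in rays:
        M=np.eye(3)-np.outer(d,d);A=A+M;b=b+M@o
    p=np.linalg.solve(A,b)
    return p,[np.linalg.norm((np.eye(3)-np.outer(d,d))@(p-o)) for o,d in rays]
def proj(n,p,m=None):
    m=m or ctrl.camera_model(n);K=np.array(m['camera_matrix']);P=np.array(m['pose'])
    q=P[:3,:3].T@(np.asarray(p)-P[:3,3])
    if n=='wrist':
        t=np.arctan2(np.hypot(q[0],q[1]),q[2]);s=np.hypot(q[0],q[1]);return K[0,2]+K[0,0]*t*q[0]/s,K[1,2]+K[1,1]*t*q[1]/s
    return K[0,2]+K[0,0]*q[0]/q[2],K[1,2]+K[1,1]*q[1]/q[2]
E
python3 - <<'E'
from h import *
ims={n:cap(n,n+'0.png') for n in('scene','side','wrist')}
for n in ims:
    m=ctrl.camera_model(n);print(n,np.round(m['camera_matrix'],1).tolist(),np.round(m['pose'],3).tolist())
    for t in('slider_red','slider_blue','stand','rail','jar','measure'):
        print(t,[(round(d['conf'],2),np.round(d['bbox']).tolist()) for d in ctrl.spot_in(t,n)])
print(ctrl.sense())
E
```

```text
scene [[469.0, 0.0, 320.7], [0.0, 469.0, 197.9], [0.0, 0.0, 1.0]] [[-0.533, 0.493, -0.688, 1.391], [0.846, 0.292, -0.447, 0.539], [-0.02, -0.82, -0.573, 0.798], [0.0, 0.0, 0.0, 1.0]]
slider_red [(0.82, [417.0, 222.0, 20.0, 32.0]), (0.76, [429.0, 252.0, 18.0, 33.0]), (0.59, [475.0, 267.0, 30.0, 34.0]), (0.46, [329.0, 217.0, 144.0, 122.0])]
slider_blue [(0.9, [244.0, 178.0, 23.0, 24.0]), (0.39, [329.0, 220.0, 145.0, 127.0])]
stand [(0.79, [331.0, 220.0, 145.0, 126.0])]
rail [(0.74, [292.0, 176.0, 65.0, 41.0])]
jar [(0.75, [330.0, 220.0, 141.0, 124.0]), (0.7, [256.0, 244.0, 37.0, 51.0]), (0.26, [355.0, 205.0, 30.0, 30.0])]
measure [(0.74, [355.0, 205.0, 33.0, 28.0]), (0.35, [254.0, 244.0, 38.0, 53.0])]
side [[424.2, 0.0, 322.0], [0.0, 424.2, 200.2], [0.0, 0.0, 1.0]] [[-0.819, -0.337, 0.465, 0.041], [-0.574, 0.512, -0.639, 0.779], [-0.023, -0.79, -0.613, 0.88], [0.0, 0.0, 0.0, 1.0]]
slider_red [(0.83, [251.0, 339.0, 23.0, 33.0]), (0.76, [275.0, 304.0, 22.0, 32.0]), (0.58, [324.0, 300.0, 25.0, 29.0])]
slider_blue [(0.45, [398.0, 185.0, 15.0, 24.0]), (0.2, [300.0, 192.0, 21.0, 40.0])]
stan
[... 627 characters left out ...]
819351,  0.41106241, -0.01268241,  1.59620128,  0.00562335,
        1.13430571, -0.08217119]), 'qvel': array([-1.49452787e-03, -8.41232399e-05,  1.20445500e-03,  2.42871680e-05,
       -9.86035573e-04, -1.47131768e-03,  1.73054008e-03]), 'effort': array([-1.93898563e-04, -5.87745166e+01,  6.41201902e-01, -2.91387212e+01,
       -5.37561416e-02,  1.05323852e-02,  3.04620073e-05]), 'eef_pos': array([ 6.25005816e-01, -3.40982716e-05,  1.90976501e-01]), 'ee_rot': array([1.18804008e-05, 9.99999999e-01, 1.27040651e-05, 3.04290557e-05]), 'contact_force': array([0.98963163, 0.14284276, 0.16384997]), 'wrist_torque': array([-0.00761421, -0.00658936,  0.003045  ]), 'gripper_width': 0.08766369442487043}
```

View pics/scene0.png

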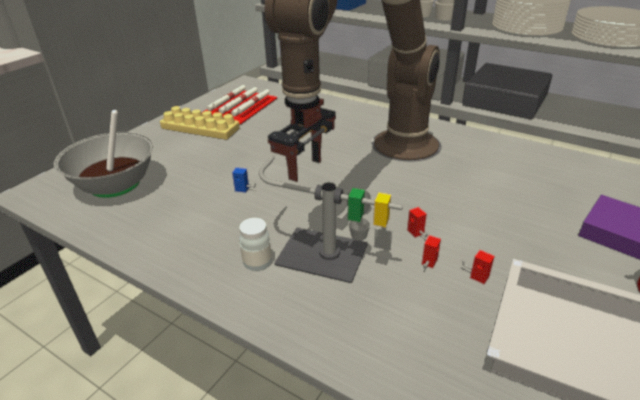

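View pics/side0.png

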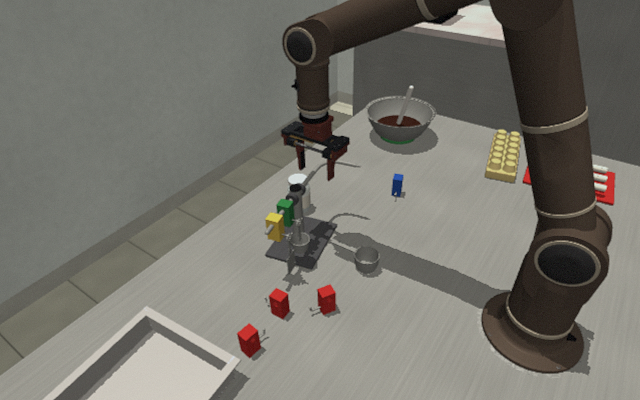

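The scene picture shows three red sliders at (417,222), (431,250) and (482,266). The side picture shows them at (326,299), (279,303) and (249,340). I'll work out which is nearest the base and where the stand stands.

Run:
```python
from h import *
for n,pts in(('scene',[(417,222),(431,250),(482,266)]),('side',[(326,299),(279,303),(249,340)])):
    for p in pts:
        q=onz(n,*p,.034);print(n,p,q.round(3),np.hypot(*q[:2]).round(3))
print('post top',tri([ray('scene',329,187),ray('side',297,181)]))
for n in('scene','side'):
  for t in('stand','rail'):
    r=ctrl.cut_out(t,n)
    if r: cv2.imwrite(f'pics/m_{t}_{n}.png',r[0]['region'].astype(np.uint8)*255)
a=cv2.imread('pics/scene0.png')[130:310,200:530];b=cv2.imread('pics/side0.png')[140:370,220:460]
a=cv2.resize(a,None,fx=2.2,fy=2.2,interpolation=2)
cv2.imwrite('pics/c1.png',a)
b=cv2.resize(b,None,fx=2.5,fy=2.5,interpolation=2);cv2.imwrite('pics/c2.png',b)
```

```text
scene (417, 222) [0.439 0.22  0.034] 0.491
scene (431, 250) [0.525 0.293 0.034] 0.601
scene (482, 266) [0.517 0.415 0.034] 0.663
side (326, 299) [0.443 0.222 0.034] 0.496
side (279, 303) [0.533 0.298 0.034] 0.61
side (249, 340) [0.523 0.418 0.034] 0.669
post top (array([0.64305067, 0.07037191, 0.21940306]), [np.float64(0.00829478066466716), np.float64(0.008294780664667274)])
```

View pics/c2.png

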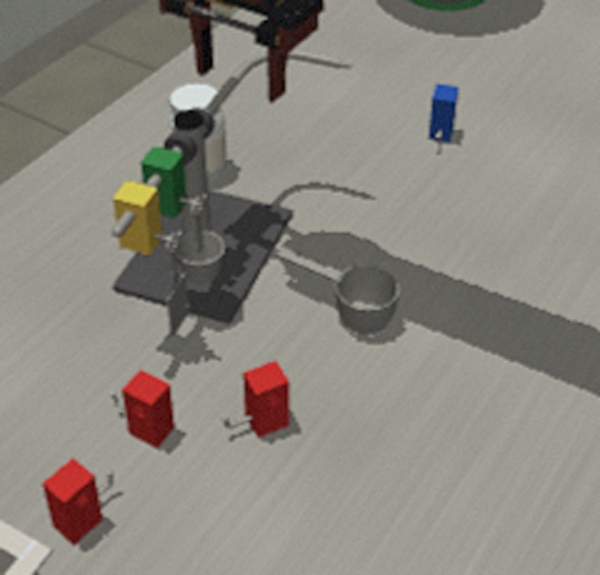

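View pics/wrist0.png

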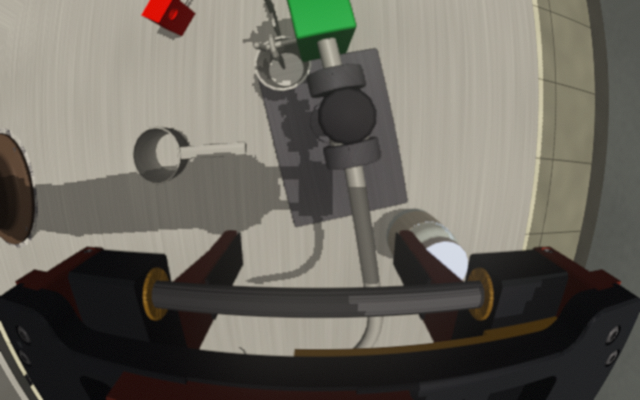

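The nearest red slider is at about (0.44, 0.22), scene pixel (417,222) and side pixel (326,299). It is 0.49 m from the base; the others are at 0.60 and 0.66 m. The wrist view shows the rail running between the open fingers, so I go straight up first.

>>> send_rows(
  deltas=[
    [1,0,0,0.05,0,0,0],
    [1,0,0,0.06,0,0,0],
    [1,0,0,0.06,0,0,0],
    [1,0,-0.04,0,0,0,0],
    [1,0,-0.04,0,0,0,0],
    [1,0,0,0,0,0,0],
    [1,0,0,0,0,0,0],
  ],
)

```text
time: 2.12
eef_pos: [0.625, -0.0793, 0.3608]
ee_rot: [-0.0, 1.0, 0.0, -0.0]
contact_force: [-0.2, 0.2, -0.0]
gripper_width: 0.088
```

Run:
```python
from h import *
import pickle
m=ctrl.camera_model('wrist');cap('wrist','w1.png');pickle.dump(m,open('w1.pkl','wb'))
for t in('rail','stand'):
    for d in ctrl.cut_out(t,'wrist')[:1]:
        print(t,d['conf'],d['bbox']); np.save('w1_'+t,d['region'])
cap('scene','s1.png');cap('side','d1.png')
for n in('scene','side'):
    for d in ctrl.cut_out('rail',n)[:1]: print(n,d['bbox']); np.save(n+'_rail',d['region'])
```

```text
rail 0.66 [313.8, 146.1, 91.3, 171.6]
stand 0.18 [393.2, 166.2, 54.3, 49.0]
scene [291.4, 177.7, 61.1, 38.3]
side [332.9, 172.4, 55.0, 27.1]
```

View pics/w1.png

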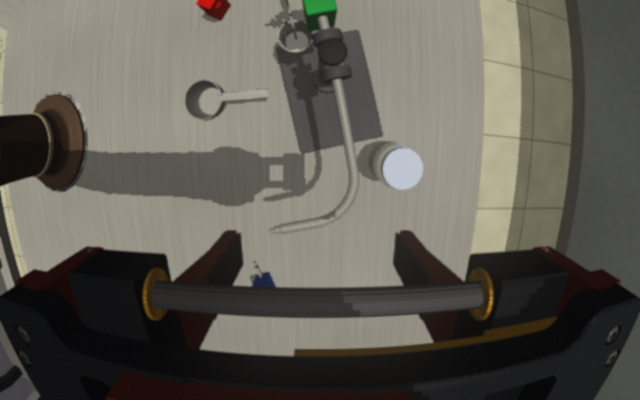

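The wrist view shows the whole rail: tip at about (270,231), bend at about (345,200), dark flange at about (335,72), post top at about (332,48). I'll take a second view of it, then one over the slider.

>>> send_rows(
  deltas=[
    [1,-0.06,0.02,0,0,0,0],
    [1,-0.06,0.01,0,0,0,0],
    [1,-0.02,0,0,0,0,0],
    [1,0,0,0,0,0,0],
    [1,0,0,0,0,0,0],
  ],
)

```text
time: 3.1
eef_pos: [0.4865, -0.0502, 0.3611]
ee_rot: [-0.0, 1.0, 0.0, 0.0]
contact_force: [0.0, -0.1, -0.3]
gripper_width: 0.0881
```

Run:
```python
from h import *
import pickle
m=ctrl.camera_model('wrist');cap('wrist','w2.png');pickle.dump(m,open('w2.pkl','wb'))
for t in('rail',):
    for d in ctrl.cut_out(t,'wrist')[:1]:
        print(t,d['conf'],d['bbox']); np.save('w2_'+t,d['region'])
```

```text
rail 0.89 [419.9, 174.7, 84.1, 159.3]
```

>>> send_rows(
  deltas=[
    [1,-0.03,0.06,0,0,0,0],
    [1,-0.02,0.06,0,0,0,0],
    [1,0,0.05,0,0,0,0],
    [1,0,0.02,0,0,0,0],
    [1,0,0,0,0,0,0],
    [1,0,0,0,0,0,0],
  ],
)

```text
time: 3.95
eef_pos: [0.4385, 0.1338, 0.3606]
ee_rot: [0.0, 1.0, -0.001, -0.0]
contact_force: [0.2, -0.8, -0.1]
gripper_width: 0.0877
```

Run:
```python
from h import *
import pickle
m=ctrl.camera_model('wrist');a=cap('wrist','w3.png');pickle.dump(m,open('w3.pkl','wb'))
for d in ctrl.cut_out('slider_red','wrist'):
    print(d['conf'],d['bbox'])
print([ (d['conf'],d['bbox']) for d in ctrl.spot_in('slider_red_hook','wrist')])
u,v=map(int,proj('wrist',[.441,.221,.05],m));print(u,v)
x0=max(u-50,0);y0=max(v-40,0)
c=a[y0:y0+80,x0:x0+100];print('crop',x0,y0)
b2=cv2.imread('pics/w2.png')
cv2.imwrite('pics/c3.png',np.vstack([cv2.resize(c,None,fx=4,fy=4,interpolation=2),cv2.resize(b2,(400,250))]))
```

```text
0.92 [367.7, 16.1, 20.4, 31.7]
0.78 [318.8, 111.5, 27.4, 35.1]
0.68 [337.4, 220.2, 85.7, 42.3]
0.65 [377.7, 73.7, 32.2, 25.6]
[(0.88, [369.4, 16.4, 25.5, 32.7]), (0.61, [323.1, 110.3, 23.2, 31.0]), (0.5, [437.1, 186.0, 103.5, 173.6])]
319 113
crop 269 73
```

View pics/c3.png

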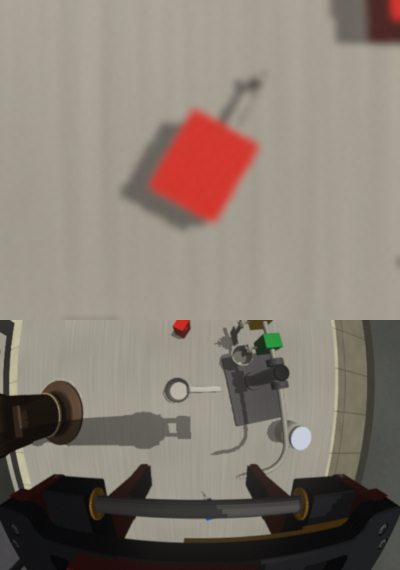

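The enlarged crop confirms the nearest red slider at wrist pixel (319,113), with its hook pointing to the upper right (world +x +y). Next I fit the slider's pose from the red silhouettes and the rail curve from the masks.

```bash
cat > fit.py <<'E'
from h import *
import pickle
from scipy.optimize import minimize,least_squares
from scipy.spatial import cKDTree
M={'w1':('wrist',pickle.load(open('w1.pkl','rb'))),'w2':('wrist',pickle.load(open('w2.pkl','rb'))),'w3':('wrist',pickle.load(open('w3.pkl','rb'))),
 'scene':('scene',ctrl.camera_model('scene')),'side':('side',ctrl.camera_model('side'))}
def P(k,pts): return np.array([proj(M[k][0],p,M[k][1]) for p in pts])
def red(im):
    h=cv2.cvtColor(im,cv2.COLOR_BGR2HSV);return ((h[...,1]>150)&(h[...,2]>90)&((h[...,0]<8)|(h[...,0]>172))).astype(np.uint8)
def sliderfit(views,p0):
    S=8;data=[]
    for k,f in views:
        im=cv2.imread('pics/'+f);u,v=P(k,[[p0[0],p0[1],.034]])[0];R=28
        x0,y0=int(u)-R,max(int(v)-R,0)
        n,l,st,c=cv2.connectedComponentsWithStats(red(im)[y0:y0+2*R,x0:x0+2*R])
        j=1+np.argmin([np.hypot(*(c[i]-[u-x0,v-y0])) for i in range(1,n)])
        data.append((k,x0,y0,cv2.resize((l==j).astype(np.uint8),None,fx=S,fy=S,interpolation=0)))
    def cost(p):
        x,y,a,z=p;c,s=np.cos(a),np.sin(a);t=0
        pts=[[x+c*i-s*j,y+s*i+c*j,z+h] for i in(-.018,.018) for j in(-.015,.015) for h in(0,.068)]
        for k,x0,y0,m in data:
            q=((P(k,pts)-[x0,y0]+.5)*S).astype(np.int32);h=np.zeros_like(m);cv2.fillConvexPoly(h,cv2.convexHull(q),1)
            t+=1-(h&m).sum()/(h|m).sum()
        return t/len(data)
    best=min((minimize(cost,[p0[0],p0[1],a,p0[3]],method='Nelder-Mead',options=dict(initial_simplex=np.array([p0[0],p0[1],a,p0[3]])+np.vstack([np.zeros(4),np.diag([.006,.006,.15,.006])]),xatol=1e-4,fatol=1e-4)) for a in(p0[2]-.15,p0[2],p0[2]+.15)),key=lambda r:r.fun)
    return best
def railcurve(p,s0=.03):
    x,y,a,r=p[:4]
    L=[[0,-t,0] for t in np.linspace(s0,.14,60)]+[[-.055+.055*np.cos(t),-.14-.055*np.sin(t),0] for t in np.linspace(0,np.pi/2,50)]+[[-.055-t,-.195,0] for t in np.linspace(0,.061,40)]
    L=np.array(L);L[:,2]=-L[:,0]*np.sin(r);L[:,0]*=np.cos(r)
    c,s=np.cos(a),np.sin(a)
    return np.c_[x+c*L[:,0]-s*L[:,1],y+s*L[:,0]+c*L[:,1],.19+L[:,2]]
def railfit(ks,masks,p0):
    D=[]
    for k in ks:
        m=masks[k].astype(np.uint8);D.append((k,np.argwhere(m)[:,::-1].astype(float),cv2.distanceTransform(1-m,cv2.DIST_L2,5)))
    def res(p):
        o=[]
        for k,px,dt in D:
            q=P(k,railcurve(p));d,_=cKDTree(q).query(px);o.append(d/np.sqrt(len(d)))
            e=cv2.remap(dt,q[:,0].astype(np.float32)[None],q[:,1].astype(np.float32)[None],1)[0];o.append(e/np.sqrt(len(e)))
        return np.concatenate(o)
    return least_squares(res,p0,diff_step=1e-4,x_scale=[.01,.01,.05,.05])
if __name__=='__main__':
    for v in([('w3','w3.png')],[('w3','w3.png'),('side','d1.png'),('scene','s1.png')]):
        r=sliderfit(v,[.441,.221,-2.11,0.]);print('slider',r.x.round(4),r.fun.round(3))
    masks={'w1':np.load('w1_rail.npy'),'w2':np.load('w2_rail.npy'),'scene':np.load('scene_rail.npy'),'side':np.load('side_rail.npy')}
    for ks in(['w1'],['w2'],['w1','w2'],['scene','side'],list(masks)):
        r=railfit(ks,masks,[.643,.065,.15,0.]);print(ks,r.x.round(4),r.cost.round(3),'tip',railcurve(r.x)[-1].round(4),'fl',railcurve(r.x)[0].round(4))
    o=[]
    for k,f in(('w1','w1.png'),('w2','w2.png'),('scene','s1.png'),('side','d1.png')):
        q=P(k,railcurve(r.x));im=cv2.imread('pics/'+f);c=q.mean(0).astype(int);x0,y0=max(c[0]-65,0),max(c[1]-90,0)
        mk=cv2.findContours(masks[k].astype(np.uint8),0,1)[0]
        im=im[y0:y0+180,x0:x0+130];im=cv2.resize(im,(390,540),interpolation=2)
        for t in q: cv2.circle(im,tuple(((t-[x0,y0]+.5)*3).astype(int)),1,(0,255,255),-1)
        o.append(cv2.resize(im,(200,277*1) if 0 else (260,360)))
    cv2.imwrite('pics/fit.png',np.hstack(o)[:, :])
    cv2.imwrite('pics/fit.png',cv2.resize(np.hstack(o[:2]+o[2:]),(800,277)))
E
python3 fit.py
```

```text
slider [ 0.4399  0.221  -2.1035 -0.0201] 0.047
slider [ 0.4399  0.2202 -2.1436  0.    ] 0.166
['w1'] [0.6385 0.0757 0.1989 0.0646] 5.25 tip [ 0.5636 -0.1383  0.1975] fl [0.6444 0.0463 0.19  ]
['w2'] [0.6402 0.0744 0.1785 0.0302] 9.779 tip [ 0.5607 -0.138   0.1935] fl [0.6455 0.0449 0.19  ]
['w1', 'w2'] [ 0.6433  0.0714  0.1553 -0.0328] 16.649 tip [ 0.5589 -0.1392  0.1862] fl [0.6479 0.0418 0.19  ]
['scene', 'side'] [ 0.6417  0.0701  0.1664 -0.0088] 2.419 tip [ 0.5596 -0.1414  0.189 ] fl [0.6466 0.0405 0.19  ]
['w1', 'w2', 'scene', 'side'] [0.6426 0.0724 0.1589 0.0229] 18.906 tip [ 0.559  -0.1385  0.1927] fl [0.6474 0.0427 0.19  ]
```

View pics/fit.png

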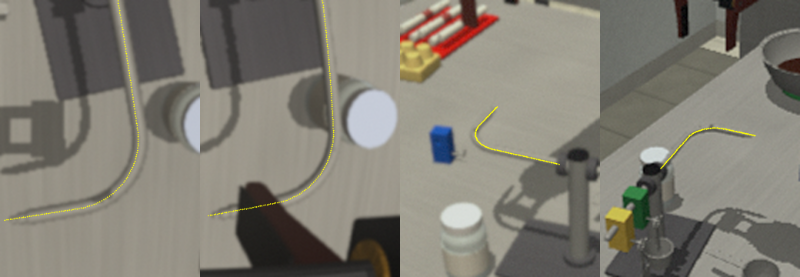

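The fit overlays follow the rail: tip at about (0.560, -0.139, 0.19), stand yaw about 0.16 rad. The slider is at (0.440, 0.2205) with yaw about -2.11. I turn the tool by -2.10, so that the bend later unwinds the last joint, and move above the slider.

>>> send_rows(
  deltas=[
    [0.8,0,0.009,0,0,0,-0.175],
    [0.8,0,0.009,0,0,0,-0.175],
    [0.8,0,0.009,0,0,0,-0.175],
    [0.8,0,0.009,0,0,0,-0.175],
    [0.8,0,0.009,0,0,0,-0.175],
    [0.8,0,0.009,0,0,0,-0.175],
    [0.8,0,0.009,0,0,0,-0.175],
    [0.8,0.0015,0.009,0,0,0,-0.175],
    [0.8,0,0.009,0,0,0,-0.175],
    [0.8,0,0.006,0,0,0,-0.175],
  ],
)

```text
time: 5.35
eef_pos: [0.4398, 0.2215, 0.361]
ee_rot: [0.0, -0.638, 0.77, -0.0]
contact_force: [0.5, -0.0, -0.1]
gripper_width: 0.07
```

>>> send_rows(
  deltas=[
    [0.72,0,0,-0.05,0,0,-0.175],
    [0.72,0,0,-0.06,0,0,-0.175],
    [0.72,0,0,-0.06,0,0,0],
    [0.72,0,0,-0.04,0,0,0],
    [0.72,0,0,0,0,0,0],
    [0.72,0,0,0,0,0,0],
  ],
)

```text
time: 6.1
eef_pos: [0.4406, 0.2222, 0.1526]
ee_rot: [0.001, -0.497, 0.868, -0.0]
contact_force: [0.2, 0.3, 0.6]
gripper_width: 0.0633
```

Run:
```python
from h import *
import pickle,fit
s=ctrl.sense();print(s['eef_pos'].round(4),s['ee_rot'].round(4),s['joint_positions'].round(2))
m=ctrl.camera_model('wrist');cap('wrist','w4.png');pickle.dump(m,open('w4.pkl','wb'))
fit.M['w4']=('wrist',m)
im=cv2.imread('pics/w4.png');r=fit.red(im);u,v=proj('wrist',[.44,.22,.068],m);print('pred top',u,v)
n,l,st,c=cv2.connectedComponentsWithStats(r)
for i in range(1,n):
    if st[i,4]>150: print(st[i],c[i])
from scipy.optimize import minimize
j=l[int(v),int(u)];mk=(l==j).astype(np.uint8)
def cost(p):
    x,y,a=p;c,s=np.cos(a),np.sin(a)
    pts=[[x+c*i-s*j,y+s*i+c*j,h] for i in(-.018,.018) for j in(-.015,.015) for h in(0,.068)]
    h=np.zeros((3200,5120),np.uint8)
    q=((fit.P('w4',pts)+.5)*8).astype(np.int32);cv2.fillConvexPoly(h,cv2.convexHull(q),1)
    h=cv2.resize(h.astype(np.float32),(640,400),interpolation=cv2.INTER_AREA);return 1-np.minimum(h,mk).sum()/np.maximum(h,mk).sum()
r=minimize(cost,[.44,.2205,-2.1],method='Nelder-Mead',options=dict(initial_simplex=[[.44,.2205,-2.1],[.446,.2205,-2.1],[.44,.2265,-2.1],[.44,.2205,-1.95]],xatol=1e-4,fatol=1e-4));print(r.x.round(4),r.fun)
```

```text
[0.4406 0.2222 0.1526] [ 0.001  -0.4972  0.8676 -0.    ] [-0.39  0.24 -0.2   1.95  0.06  0.96 -2.72]
pred top 319.1294970851256 199.58707466338677
[ 182  135   43   47 1132] [202.78091873 158.46466431]
[ 299  175   40   40 1488] [318.70026882 195.02083333]
[111 209  34  35 690] [127.05652174 226.10869565]
[ 0.4397  0.2204 -2.1206] 0.08765304088592529
```

View pics/w4.png

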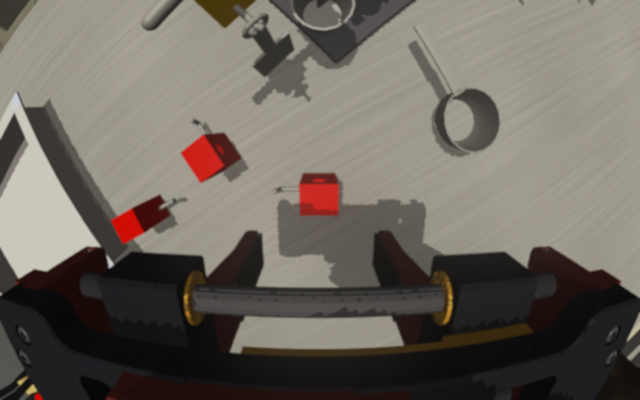

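The gripper straddles the slider squarely: slider top at (319,196), fingers at 250 and 385, hook to the left. I descend and grip lightly.

>>> send_rows(
  deltas=[
    [0.72,-0.001,-0.002,-0.04,0,0,-0.01],
    [0.72,0,0,-0.04,0,0,0],
    [0.72,0,0,-0.025,0,0,0],
    [0.72,0,0,-0.012,0,0,0],
    [0.72,0,0,0,0,0,0],
    [0.3,0,0,0,0,0,0],
    [0.3,0,0,0,0,0,0],
    [0.3,0,0,0,0,0,0],
    [0.3,0,0,0,0,0,0],
    [0.3,0,0,0,0,0,0],
  ],
  newtons=8,
)

```text
time: 7.4
eef_pos: [0.439, 0.2203, 0.0344]
ee_rot: [0.001, -0.493, 0.87, -0.0]
contact_force: [-1.0, 0.1, 5.1]
gripper_width: 0.0356
```

>>> send_rows(
  deltas=[
    [0.3,0,0,0.01,0,0,0],
    [0.3,0,0,0.03,0,0,0],
    [0.3,0,0,0.05,0,0,0],
    [0.3,0,0,0.05,0,0,0],
    [0.3,0,0,0.05,0,0,0],
    [0.3,0,0,0.02,0,0,0],
    [0.3,0,0,0,0,0,0],
  ],
)

```text
time: 8.28
eef_pos: [0.439, 0.2202, 0.2455]
ee_rot: [0.001, -0.493, 0.87, -0.0]
contact_force: [0.8, 0.7, -1.2]
gripper_width: 0.0356
```

>>> send_rows(
  deltas=[
    [0.3,0,-0.03,0,0,0,0.07],
    [0.3,0,-0.04,0,0,0,0.07],
    [0.3,0,-0.04,0,0,0,0.07],
    [0.3,0,-0.04,0,0,0,0.07],
    [0.3,0.01,-0.04,0,0,0,0.07],
    [0.3,0.01,-0.04,0,0,0,0.07],
    [0.3,0.015,-0.04,0,0,0,0.07],
    [0.3,0.015,-0.04,0,0,0,0.07],
    [0.3,0.015,-0.036,0,0,0,0.07],
    [0.3,0.01,-0.02,0,0,0,0.07],
  ],
)

```text
time: 9.52
eef_pos: [0.5127, -0.1481, 0.242]
ee_rot: [0.001, 0.762, -0.648, -0.001]
contact_force: [-1.1, 0.4, -1.3]
gripper_width: 0.036
```

>>> send_rows(
  deltas=[
    [0.3,0,0,-0.03,0,0,0],
    [0.3,0,0,0,0,0,0],
    [0.3,0,0,0,0,0,0],
  ],
)

```text
time: 9.9
eef_pos: [0.5132, -0.1457, 0.2139]
ee_rot: [0.0, 0.762, -0.648, -0.0]
contact_force: [0.6, 0.4, -1.0]
gripper_width: 0.0355
```

Run:
```python
from h import *
import pickle,fit
s=ctrl.sense();print(s['eef_pos'].round(4),s['ee_rot'].round(4),s['joint_positions'].round(2),s['contact_force'].round(2),s['wrist_torque'].round(3))
m=ctrl.camera_model('wrist');a=cap('wrist','w5.png');pickle.dump(m,open('w5.pkl','wb'))
d=ctrl.cut_out('rail','wrist');print([(x['conf'],np.round(x['bbox'])) for x in d]);np.save('w5_rail',d[0]['region'])
fit.M['w5']=('wrist',m)
c=fit.railcurve([.6426,.0724,.16,.01]);q=fit.P('w5',c)
print('pred tip',q[-1],q[0])
for x in('scene','side'): cap(x,x+'5.png')
cv2.imwrite('pics/c5.png',cv2.resize(a[0:330,120:520],(800,660))[:600])
```

```text
[ 0.5132 -0.1457  0.2139] [ 2.000e-04  7.617e-01 -6.479e-01 -5.000e-04] [ 0.12  0.23  0.08  1.79 -0.02  1.12 -1.2 ] [ 0.6   0.4  -1.02] [ 0.091  0.086 -0.001]
[(0.6, array([220.,  76., 218., 151.]))]
pred tip [317.70229138 155.43206006] [116.30821058  25.1829514 ]
```

View pics/c5.png

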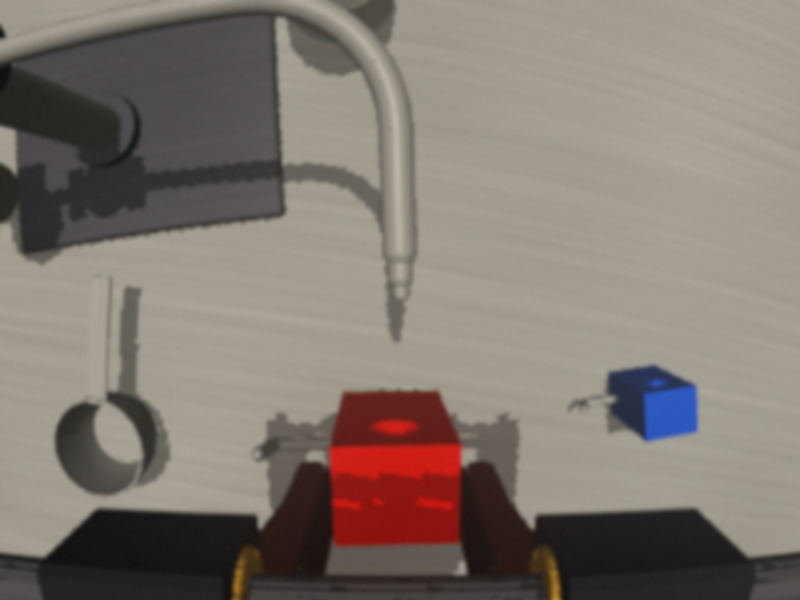

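The view shows the rail tip at wrist pixel (320,150), the open leg running almost straight up the picture, the slider centred at column 317 with its hook to the left, and the blue slider well to the right. I triangulate the tip and refine the leg's direction.

Run:
```python
from h import *
import pickle,fit
from fit import *
M['w5']=('wrist',pickle.load(open('w5.pkl','rb')))
t5=ray('wrist',320,150.,M['w5'][1]);t1=ray('wrist',270,231,M['w1'][1])
print('tip',tri([t5,t1]))
im=cv2.imread('pics/w5.png').astype(float).mean(2)
# lateral centre per row of the open leg by mask and by gradient
mk=np.load('w5_rail.npy')
for v in range(60,152,8):
    cs=np.where(mk[v,285:345])[0]
    g=np.round(im[v,302:336]).astype(int)
    print(v,(cs.min()+285,cs.max()+285) if len(cs) else None,g.tolist())
masks={'w1':np.load('w1_rail.npy'),'w5':mk,'scene':np.load('scene_rail.npy'),'side':np.load('side_rail.npy')}
for ks in(['w5'],['w1','w5'],list(masks)):
    r=railfit(ks,masks,[.6426,.0724,.16,0.]);c=railcurve(r.x);print(ks,r.x.round(4),r.cost.round(2),'tip',c[-1].round(4),'bendend',c[110].round(4),'fl',c[0].round(4))
```

```text
tip (array([ 0.56361461, -0.13970455,  0.19039264]), [np.float64(0.0005137509714194903), np.float64(0.0005137509714196999)])
60 (np.int64(309), np.int64(325)) [152, 152, 152, 152, 152, 142, 124, 110, 114, 125, 134, 140, 146, 157, 171, 178, 174, 163, 150, 141, 134, 123, 112, 112, 131, 145, 149, 152, 151, 150, 150, 150, 151, 151]
68 (np.int64(309), np.int64(326)) [155, 156, 154, 154, 155, 154, 143, 121, 112, 121, 132, 138, 144, 152, 162, 173, 176, 167, 155, 147, 137, 129, 120, 109, 116, 135, 148, 151, 151, 150, 150, 150, 149, 150]
76 (np.int64(310), np.int64(326)) [155, 155, 155, 154, 155, 154, 143, 122, 112, 119, 130, 137, 142, 150, 159, 171, 177, 171, 159, 148, 140, 132, 121, 110, 111, 131, 148, 152, 154, 153, 155, 153, 154, 154]
84 (np.int64(310), np.int64(326)) [154, 154, 154, 152, 155, 154, 149, 134, 116, 114, 126, 135, 142, 149, 157, 170, 178, 175, 161, 152, 142, 134, 124, 112, 113, 131, 147, 152, 154, 154, 154, 153, 154, 155]
92 (np.int64(310), np.int64(327)) [97, 101, 112, 129, 144, 151, 151, 142, 120, 116, 123, 133, 139, 146, 155, 167, 177, 174, 164, 152, 143, 136, 126, 115, 1
[... 1217 characters left out ...]
2, 112, 131, 150, 158, 158, 158, 158, 159, 158, 158, 159]
148 (np.int64(316), np.int64(323)) [156, 157, 157, 156, 156, 157, 157, 157, 158, 155, 149, 128, 107, 97, 96, 110, 126, 135, 139, 136, 126, 124, 133, 147, 153, 154, 155, 153, 154, 154, 153, 154, 154, 155]
['w5'] [0.6418 0.0718 0.1632 0.1088] 10.48 tip [ 0.5597 -0.1393  0.2026] bendend [ 0.6195 -0.1295  0.196 ] fl [0.6466 0.0422 0.19  ]
['w1', 'w5'] [6.402e-01 7.290e-02 1.807e-01 5.000e-04] 15.85 tip [ 0.5611 -0.1397  0.1901] bendend [ 0.6211 -0.1288  0.19  ] fl [0.6455 0.0434 0.19  ]
['w1', 'w5', 'scene', 'side'] [0.6405 0.0727 0.1778 0.0069] 18.3 tip [ 0.5608 -0.1398  0.1908] bendend [ 0.6208 -0.129   0.1904] fl [0.6458 0.0431 0.19  ]
```

Run:
```python
from h import *
import pickle
m=pickle.load(open('w5.pkl','rb'))
im=cv2.imread('pics/w5.png').astype(float).mean(2)
pts=[]
for v in list(range(62,90,3))+list(range(112,127,3)):
    row=im[v,302:336];i=np.arange(302,336)
    L=i[:17][np.argmin(row[:17])];R=i[17:][np.argmin(row[17:])]
    hp=np.argmax(row[8:26])+310
    # subpixel dark edge minima
    def sub(x):
        a,b,c=im[v,x-1],im[v,x],im[v,x+1];return x+.5*(a-c)/(a-2*b+c)
    pts.append((v,(sub(L)+sub(R))/2,sub(R)-sub(L)))
for z in(.188,.1905,.193):
    W=np.array([onz('wrist',u,v,z,m)[:2] for v,u,w in pts]);p=np.polyfit(W[:,0],W[:,1],1)
    print(z,'slope yaw',np.arctan(p[0]).round(4),'y at x=.5636',np.polyval(p,.5636).round(4),'y at .60',np.polyval(p,.6).round(4),'res mm',(1000*(W[:,1]-np.polyval(p,W[:,0]))).round(1))
# slider centre in the hand: front/back edges of top face
s=ctrl.sense();q=s['ee_rot'];print('yaw',2*np.arctan2(q[2],q[1]))
u=[proj('wrist',s['eef_pos']+np.array([0,0,.0156])+d*np.array([np.cos(.17),np.sin(.17),0]),m) for d in(0,.05)];print(u)
```

```text
0.188 slope yaw 0.1901 y at x=.5636 -0.1395 y at .60 -0.1325 res mm [-0.  -0.1 -0.   0.   0.   0.   0.   0.1 -0.1 -0.   0.3  0.1 -0.2 -0.1
 -0.1]
0.1905 slope yaw 0.1901 y at x=.5636 -0.1395 y at .60 -0.1325 res mm [-0.  -0.1 -0.   0.   0.   0.   0.   0.1 -0.1 -0.   0.3  0.1 -0.2 -0.1
 -0.1]
0.193 slope yaw 0.1901 y at x=.5636 -0.1395 y at .60 -0.1325 res mm [-0.  -0.1 -0.   0.   0.   0.   0.   0.1 -0.1 -0.   0.3  0.1 -0.2 -0.1
 -0.1]
yaw -1.409596174898876
[(np.float64(317.6542332339254), np.float64(237.3976762340875)), (np.float64(316.8250482276566), np.float64(154.6680155766029))]
```

>>> send_rows(
  deltas=[
    [0.3,0,-0.003,-0.02,0,0,0.024],
    [0.3,0,0,-0.019,0,0,0],
    [0.3,0.01,0.002,0,0,0,0],
    [0.3,0.01,0.002,0,0,0,0],
    [0.3,0.01,0.002,0,0,0,0],
    [0.3,0,0,0,0,0,0],
    [0.3,0,0,0,0,0,0],
  ],
  newtons=5,
)

```text
time: 10.98
eef_pos: [0.5434, -0.1431, 0.1751]
ee_rot: [0.0, 0.769, -0.639, 0.0]
contact_force: [0.1, -1.5, -1.0]
gripper_width: 0.0358
```

Run:
```python
from h import *
s=ctrl.sense();q=s['ee_rot'];print(s['eef_pos'].round(4),2*np.arctan2(q[2],q[1]),s['contact_force'].round(2),s['wrist_torque'].round(3))
a=cap('wrist','w6.png');b=cap('scene','s6.png');c=cap('side','d6.png')
A=cv2.resize(a[90:290,240:400],(480,600),interpolation=2)
def crop(im,n):
    u,v=map(int,proj(n,[.55,-.14,.19]));return cv2.resize(im[max(v-40,0):max(v-40,0)+80,u-43:u+43],(320,300),interpolation=2)
cv2.imwrite('pics/c6.png',np.hstack([A,np.vstack([crop(b,'scene'),crop(c,'side')])]))
```

```text
[ 0.5434 -0.1431  0.1751] -1.385951699850577 [ 0.09 -1.47 -0.96] [ 0.067  0.055 -0.025]
```

View pics/c6.png

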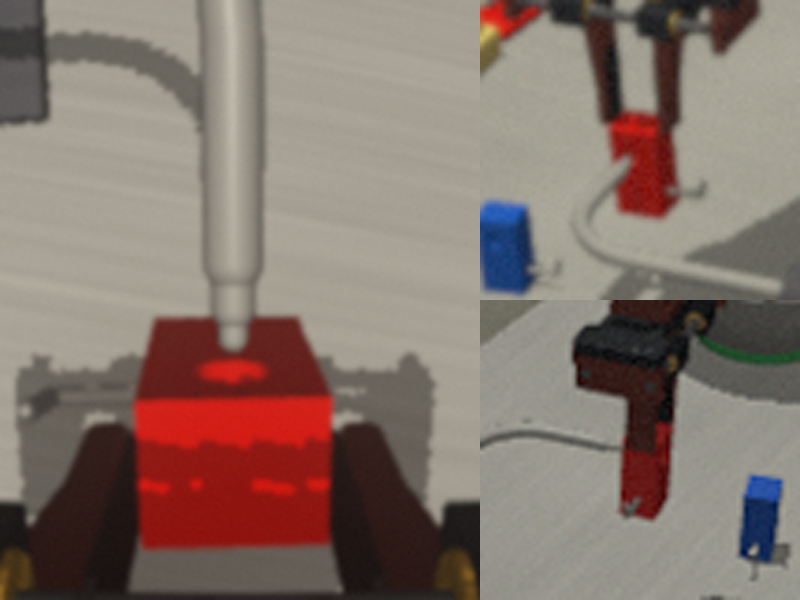

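The nose points straight into the bore: nose column 233 and bore column 231 in the crop. I thread on in small steps.

>>> send_rows(
  deltas=[
    [0.3,0.004,0.00075,0,0,0,0],
    [0.3,0.004,0.00075,0,0,0,0],
    [0.3,0.004,0.00075,0,0,0,0],
    [0.3,0.004,0.00075,0,0,0,0],
    [0.3,0,0,0,0,0,0],
  ],
)

```text
time: 11.75
eef_pos: [0.5598, -0.1399, 0.1748]
ee_rot: [0.0, 0.769, -0.639, -0.0]
contact_force: [0.1, -0.2, -0.5]
gripper_width: 0.0359
```

>>> send_rows(
  deltas=[
    [0.3,0.004,0.00075,0,0,0,0],
    [0.3,0.004,0.00075,0,0,0,0],
    [0.3,0,0,0,0,0,0],
  ],
)

```text
time: 12.12
eef_pos: [0.5676, -0.1385, 0.1748]
ee_rot: [0.0, 0.769, -0.639, -0.0]
contact_force: [-0.0, 0.7, -1.1]
gripper_width: 0.036
```

>>> send_rows(
  deltas=[
    [0.3,0.004,0.00075,0,0,0,0],
    [0.3,0.004,0.00075,0,0,0,0],
    [0.3,0,0,0,0,0,0],
  ],
)

```text
time: 12.5
eef_pos: [0.5758, -0.1369, 0.1748]
ee_rot: [-0.0, 0.769, -0.639, -0.0]
contact_force: [-0.1, -0.6, -1.5]
gripper_width: 0.0359
```

Run:
```python
from h import *
s=ctrl.sense();q=s['ee_rot'];print(s['eef_pos'].round(4),2*np.arctan2(q[2],q[1]),s['contact_force'].round(2),s['wrist_torque'].round(3))
```

```text
[ 0.5758 -0.1369  0.1748] -1.3857355465773236 [-0.14 -0.64 -1.5 ] [0.047 0.112 0.011]
```

>>> send_rows(
  deltas=[
    [0.3,0.004,0.00075,0,0,0,0],
    [0.3,0.004,0.00075,0,0,0,0],
    [0.3,0,0,0,0,0,0],
  ],
)

```text
time: 12.88
eef_pos: [0.5838, -0.1353, 0.1749]
ee_rot: [-0.0, 0.769, -0.639, 0.0]
contact_force: [0.7, -0.8, -2.1]
gripper_width: 0.0359
```

>>> send_rows(
  deltas=[
    [0.3,0.004,0.00075,0,0,0,0],
    [0.3,0.004,0.00075,0,0,0,0],
    [0.3,0,0,0,0,0,0],
  ],
)

```text
time: 13.25
eef_pos: [0.5918, -0.1338, 0.1748]
ee_rot: [-0.0, 0.769, -0.639, -0.0]
contact_force: [-0.3, 0.2, -1.3]
gripper_width: 0.0357
```

Run:
```python
from h import *
s=ctrl.sense();q=s['ee_rot'];print(s['eef_pos'].round(4),2*np.arctan2(q[2],q[1]),s['contact_force'].round(2),s['wrist_torque'].round(3))
a=cap('wrist','w7.png');b=cap('scene','s7.png');c=cap('side','d7.png')
A=cv2.resize(a[60:300,224:416],(480,600),interpolation=2)
def crop(im,n):
    u,v=map(int,proj(n,[.59,-.14,.19]));return cv2.resize(im[max(v-40,0):max(v-40,0)+80,u-43:u+43],(320,300),interpolation=2)
cv2.imwrite('pics/c7.png',np.hstack([A,np.vstack([crop(b,'scene'),crop(c,'side')])]))
```

```text
[ 0.5918 -0.1338  0.1748] -1.3857287207986702 [-0.31  0.21 -1.26] [0.058 0.09  0.02 ]
```

View pics/c7.png

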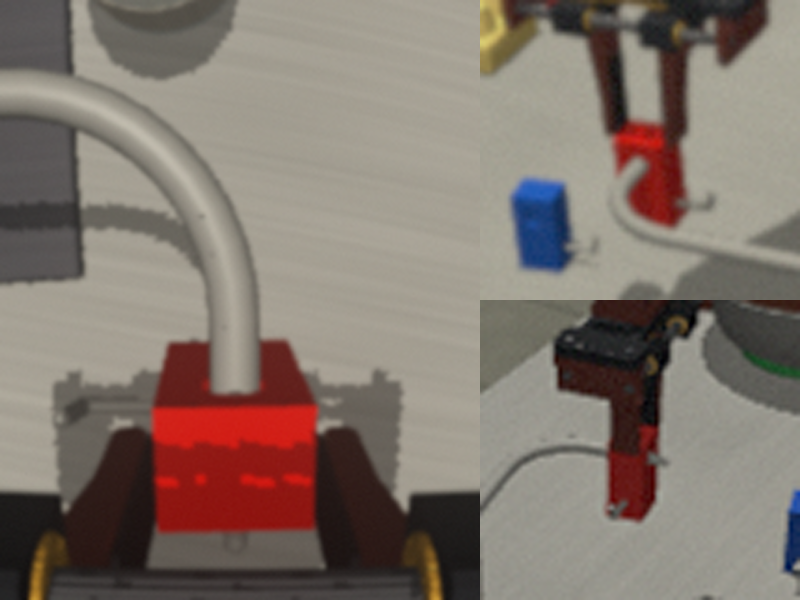

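The slider is threaded: the rail enters the bore centrally and the nose shows behind it. Now a quick vertical probe to centre the bore on the rod before the bend.

>>> send_rows(
  deltas=[
    [0.3,0,0,0.001,0,0,0],
    [0.3,0,0,0,0,0,0],
  ],
)

```text
time: 13.65
eef_pos: [0.5916, -0.1339, 0.176]
ee_rot: [-0.0, 0.769, -0.639, 0.0]
contact_force: [1.0, -0.1, -2.3]
gripper_width: 0.0358
```

>>> send_rows(
  deltas=[
    [0.3,0,0,0.0007,0,0,0],
    [0.3,0,0,0,0,0,0],
  ],
)

```text
time: 13.9
eef_pos: [0.5915, -0.1338, 0.1767]
ee_rot: [-0.0, 0.769, -0.639, -0.0]
contact_force: [0.8, 0.6, -1.9]
gripper_width: 0.0359
```

>>> send_rows(
  deltas=[
    [0.3,0,0,-0.0027,0,0,0],
    [0.3,0,0,0,0,0,0],
  ],
)

```text
time: 14.15
eef_pos: [0.5914, -0.1343, 0.1738]
ee_rot: [0.0, 0.769, -0.639, 0.0]
contact_force: [0.7, 0.8, -0.7]
gripper_width: 0.0358
```

>>> send_rows(
  deltas=[
    [0.3,0,0,-0.0007,0,0,0],
    [0.3,0,0,0,0,0,0],
  ],
)

```text
time: 14.4
eef_pos: [0.5915, -0.1343, 0.1733]
ee_rot: [0.0, 0.769, -0.639, 0.0]
contact_force: [-0.3, 0.6, -1.3]
gripper_width: 0.0356
```

Run:
```python
from fit import *
M['w5']=('wrist',pickle.load(open('w5.pkl','rb')))
M['w7']=('wrist',ctrl.camera_model('wrist'))  # taken again now
cap('wrist','w8.png')
d=ctrl.cut_out('rail','wrist');print([(x['conf'],np.round(x['bbox'])) for x in d])
masks={'w7':d[0]['region'],'w5':np.load('w5_rail.npy'),'w1':np.load('w1_rail.npy')}
def fitm(ks,roll=0):
    def res(p):
        o=[]
        for k in ks:
            px=np.argwhere(masks[k])[::3,::-1].astype(float);px=px[px[:,1]<(190 if k=='w7' else 128 if k=='w5' else 400)]
            q=P(k,railcurve([*p,roll],.03));dd,_=cKDTree(q).query(px);o.append(dd/np.sqrt(len(dd)))
        return np.concatenate(o)
    r=least_squares(res,[.6406,.0733,.185],diff_step=1e-4,x_scale=[.01,.01,.05],loss='soft_l1')
    a=r.x[2];c,s=np.cos(a),np.sin(a);f=lambda x,y:(np.array([r.x[0]+c*x-s*y,r.x[1]+s*x+c*y])).round(4)
    print(ks,roll,r.x.round(4),r.cost.round(2),'bendC',f(-.055,-.14),'legstart',f(-.055,-.195),'tip',f(-.116,-.195),'bend long',f(0,-.14),'home',f(0,-.045))
for ks in(['w7'],['w5'],['w7','w5'],['w7','w5','w1']): fitm(ks)
fitm(['w7','w5'],.01)
cv2.imwrite('pics/m8.png',masks['w7']*255)
```

```text
[(0.6, array([203., 182., 252., 192.]))]
['w7'] 0 [0.6395 0.0736 0.1921] 16.06 bendC [ 0.6123 -0.0743] legstart [ 0.6228 -0.1283] tip [ 0.5629 -0.1399] bend long [ 0.6662 -0.0638] home [0.6481 0.0295]
['w5'] 0 [0.6407 0.0724 0.1727] 10.35 bendC [ 0.6106 -0.075 ] legstart [ 0.62   -0.1292] tip [ 0.56   -0.1396] bend long [ 0.6648 -0.0655] home [0.6485 0.0281]
['w7', 'w5'] 0 [0.6397 0.0734 0.1881] 26.84 bendC [ 0.6119 -0.0744] legstart [ 0.6222 -0.1284] tip [ 0.5622 -0.1398] bend long [ 0.6659 -0.0641] home [0.6481 0.0292]
['w7', 'w5', 'w1'] 0 [0.6396 0.0736 0.1898] 32.09 bendC [ 0.612  -0.0743] legstart [ 0.6223 -0.1283] tip [ 0.5624 -0.1398] bend long [ 0.666  -0.0639] home [0.6481 0.0294]
['w7', 'w5'] 0.01 [0.6397 0.0734 0.1881] 26.85 bendC [ 0.6119 -0.0744] legstart [ 0.6222 -0.1284] tip [ 0.5622 -0.1398] bend long [ 0.6659 -0.0641] home [0.6481 0.0292][ WARN:0@5.528] global loadsave.cpp:1063 imwrite_ Unsupported depth image for selected encoder is fallbacked to CV_8U.
```

```bash
cat > plan.py <<'E'
import numpy as np
a=.188;X0=np.array([.6398,.0735]);R=np.array([[np.cos(a),-np.sin(a)],[np.sin(a),np.cos(a)]])
A=.055*np.pi/2
def cl(s): # s=0 at the bend's start on the open leg
    if s<0: p=[-.055+s,-.195]
    elif s<A: t=s/.055;p=[-.055+.055*np.sin(t),-.14-.055*np.cos(t)]
    else: p=[0,-.14+s-A]
    return np.array(p)
def pose(s):
    w=np.array([cl(s+d) for d in np.linspace(-.015,.015,61)])
    h0=np.arctan2(*(w[-1]-w[0])[::-1]);best=None
    for h in np.linspace(h0-.08,h0+.08,81):
        n=np.array([-np.sin(h),np.cos(h)]);l=w@n
        if best is None or np.ptp(l)<best[0]: best=(np.ptp(l),h,(l.max()+l.min())/2,n)
    sp,h,o,n=best;t=np.array([np.cos(h),np.sin(h)])
    return R@(cl(s)@t*t+o*n)+X0,h+a-np.pi/2,sp
E
python3 - <<'E'
from plan import *
cur=np.array([.5915,-.1343]);yaw=-1.386
S=np.r_[np.arange(-.032,.1181,.0035)]
pp=cur;py=yaw
for i,s in enumerate(S):
    p,h,sp=pose(s);print(i,round(s*1000,1),p.round(4),round(h,3),'d',(1000*(p-pp)).round(1),round(h-py,3));pp,py=p,h
print(pose(A+.095))
E
```

```text
0 -32.0 [ 0.5908 -0.1343] -1.383 d [-0.7 -0. ] 0.003
1 -28.5 [ 0.5942 -0.1337] -1.383 d [3.4 0.7] 0.0
2 -25.0 [ 0.5977 -0.133 ] -1.383 d [3.4 0.7] 0.0
3 -21.5 [ 0.6011 -0.1324] -1.383 d [3.4 0.7] 0.0
4 -18.0 [ 0.6045 -0.1317] -1.383 d [3.4 0.7] 0.0
5 -14.5 [ 0.608  -0.1311] -1.383 d [3.4 0.7] 0.0
6 -11.0 [ 0.6114 -0.1304] -1.378 d [3.4 0.7] 0.005
7 -7.5 [ 0.6148 -0.1297] -1.366 d [3.4 0.7] 0.012
8 -4.0 [ 0.6182 -0.1289] -1.346 d [3.4 0.8] 0.02
9 -0.5 [ 0.6216 -0.128 ] -1.319 d [3.4 0.9] 0.027
10 3.0 [ 0.625  -0.1271] -1.285 d [3.3 1. ] 0.034
11 6.5 [ 0.6282 -0.126 ] -1.243 d [3.3 1.1] 0.042
12 10.0 [ 0.6315 -0.1247] -1.193 d [3.2 1.2] 0.049
13 13.5 [ 0.6346 -0.1233] -1.137 d [3.1 1.4] 0.057
14 17.0 [ 0.6377 -0.1218] -1.074 d [3.1 1.5] 0.063
15 20.5 [ 0.6406 -0.12  ] -1.01 d [3.  1.7] 0.064
16 24.0 [ 0.6435 -0.1181] -0.946 d [2.8 1.9] 0.064
17 27.5 [ 0.6462 -0.116 ] -0.883 d [2.7 2.1] 0.064
18 31.0 [ 0.6488 -0.1138] -0.819 d [2.6 2.3] 0.064
19 34.5 [ 0.6512 -0.1113] -0.756 d [2.4 2.4] 0.064
20 38.0 [ 0.6535 -0.1088] -0.692 d [2.3 2.6] 0.064
21 41.5 [ 0.6556 -0.106 ] -0.628 d [2.1 2.7]
[... 482 characters left out ...]
-0.0739] 0.0 d [0.1 3.4] 0.057
32 80.0 [ 0.6659 -0.0704] 0.049 d [-0.   3.5] 0.049
33 83.5 [ 0.6658 -0.0669] 0.091 d [-0.2  3.5] 0.042
34 87.0 [ 0.6655 -0.0635] 0.125 d [-0.3  3.5] 0.034
35 90.5 [ 0.665 -0.06 ] 0.152 d [-0.4  3.5] 0.027
36 94.0 [ 0.6645 -0.0566] 0.171 d [-0.5  3.5] 0.019
37 97.5 [ 0.6639 -0.0531] 0.183 d [-0.6  3.4] 0.012
38 101.0 [ 0.6632 -0.0497] 0.188 d [-0.6  3.4] 0.005
39 104.5 [ 0.6626 -0.0462] 0.188 d [-0.7  3.4] 0.0
40 108.0 [ 0.6619 -0.0428] 0.188 d [-0.7  3.4] 0.0
41 111.5 [ 0.6613 -0.0394] 0.188 d [-0.7  3.4] 0.0
42 115.0 [ 0.6606 -0.0359] 0.188 d [-0.7  3.4] 0.0
(array([0.64821025, 0.0292929 ]), np.float64(0.18799999999999994), np.float64(1.8369701987210315e-18))
```

>>> send_rows(
  deltas=[
    [0.3,0.0027,0.0006,0.0011,0,0,0.003],
    [0.3,0.0034,0.0007,0,0,0,0],
    [0.3,0.0034,0.0007,0,0,0,0],
    [0.3,0.0034,0.0007,0,0,0,0],
    [0.3,0.0034,0.0007,0,0,0,0],
    [0.3,0.0034,0.0007,0,0,0,0.005],
    [0.3,0,0,0,0,0,0],
  ],
)

```text
time: 15.38
eef_pos: [0.6115, -0.1298, 0.1743]
ee_rot: [-0.0, 0.772, -0.636, 0.0]
contact_force: [-0.6, -0.2, -1.7]
gripper_width: 0.0356
```

>>> send_rows(
  deltas=[
    [0.3,0.0034,0.0007,0,0,0,0.012],
    [0.3,0.0034,0.0008,0,0,0,0.02],
    [0.3,0,0,0,0,0,0],
  ],
)

```text
time: 15.75
eef_pos: [0.6183, -0.1283, 0.1743]
ee_rot: [-0.0, 0.782, -0.623, 0.0]
contact_force: [-0.2, 0.3, -0.3]
gripper_width: 0.0358
```

>>> send_rows(
  deltas=[
    [0.3,0.0034,0.0009,0,0,0,0.027],
    [0.3,0.0034,0.0009,0,0,0,0.034],
    [0.3,0,0,0,0,0,0],
  ],
)

```text
time: 16.12
eef_pos: [0.6251, -0.1265, 0.1743]
ee_rot: [-0.0, 0.801, -0.599, 0.0]
contact_force: [-0.0, -0.8, -2.0]
gripper_width: 0.0363
```

>>> send_rows(
  deltas=[
    [0.3,0.0033,0.0008,0,0,0,0.042],
    [0.3,0.0032,0.001,0,0,0,0.049],
    [0.3,0,0,0,0,0,0],
  ],
)

```text
time: 16.5
eef_pos: [0.6316, -0.1247, 0.1743]
ee_rot: [-0.0, 0.827, -0.562, 0.0]
contact_force: [-0.8, 0.2, -2.4]
gripper_width: 0.036
```

>>> send_rows(
  deltas=[
    [0.3,0.0031,0.0014,0,0,0,0.057],
    [0.3,0.0031,0.0015,0,0,0,0.063],
    [0.3,0,0,0,0,0,0],
  ],
)

```text
time: 16.88
eef_pos: [0.6376, -0.1219, 0.1743]
ee_rot: [-0.0, 0.859, -0.512, 0.0]
contact_force: [0.3, -0.5, -1.7]
gripper_width: 0.0358
```

```bash
cat > st.py <<'E'
from h import *
s=ctrl.sense();q=s['ee_rot'];print(s['eef_pos'].round(4),round(2*np.arctan2(q[2],q[1]),3),s['contact_force'].round(2),s['wrist_torque'].round(3),s['gripper_width'])
E
python3 st.py
```

```text
[ 0.6376 -0.1219  0.1743] -1.075 [ 0.34 -0.5  -1.72] [-0.063  0.099  0.017] 0.03578519970457336
```

>>> send_rows(
  deltas=[
    [0.3,0.003,0.0018,-0.0003,0,0,0.064],
    [0.3,0.0028,0.0019,0,0,0,0.064],
    [0.3,0.0027,0.0021,0,0,0,0.064],
    [0.3,0,0,0,0,0,0],
  ],
)

```text
time: 17.38
eef_pos: [0.6461, -0.1163, 0.1741]
ee_rot: [-0.0, 0.904, -0.428, 0.0]
contact_force: [-0.5, -1.0, -2.4]
gripper_width: 0.0362
```

>>> send_rows(
  deltas=[
    [0.3,0.0026,0.0023,0,0,0,0.064],
    [0.3,0.0024,0.0024,0,0,0,0.064],
    [0.3,0.0023,0.0026,0,0,0,0.064],
    [0.3,0,0,0,0,0,0],
  ],
)

```text
time: 17.88
eef_pos: [0.6534, -0.109, 0.1741]
ee_rot: [-0.0, 0.941, -0.339, 0.0]
contact_force: [1.5, -1.6, -2.3]
gripper_width: 0.0356
```

```bash
python3 st.py
```

```text
[ 0.6534 -0.109   0.1741] -0.692 [ 1.47 -1.59 -2.32] [-0.331 -0.037  0.006] 0.03555713067366551
```

The reading is a mild outward push of about 2 N, so the slider sits slightly too far inward. I correct by half a millimetre.

>>> send_rows(
  deltas=[
    [0.3,0.0005,-0.0004,-0.0003,0,0,0],
    [0.3,0,0,0,0,0,0],
  ],
)

```text
time: 18.12
eef_pos: [0.6537, -0.109, 0.1738]
ee_rot: [-0.0, 0.941, -0.339, -0.0]
contact_force: [-0.5, -1.0, -1.2]
gripper_width: 0.0357
```

```bash
python3 st.py
```

```text
[ 0.6537 -0.109   0.1738] -0.691 [-0.51 -1.   -1.22] [-0.027  0.008 -0.05 ] 0.03572815917750312
```

>>> send_rows(
  deltas=[
    [0.3,0.0021,0.0027,0,0,0,0.064],
    [0.3,0.0019,0.0028,0,0,0,0.064],
    [0.3,0,0,0,0,0,0],
  ],
)

```text
time: 18.5
eef_pos: [0.6579, -0.1035, 0.1738]
ee_rot: [-0.0, 0.961, -0.278, 0.0]
contact_force: [-0.0, -0.5, -1.7]
gripper_width: 0.0357
```

```bash
python3 st.py
```

```text
[ 0.6579 -0.1035  0.1738] -0.563 [-0.   -0.51 -1.66] [-0.005 -0.037  0.044] 0.03566183375313819
```

>>> send_rows(
  deltas=[
    [0.3,0.0017,0.003,0,0,0,0.064],
    [0.3,0.0016,0.0031,0,0,0,0.064],
    [0.3,0,0,0,0,0,0],
  ],
)

```text
time: 18.88
eef_pos: [0.6612, -0.0976, 0.1738]
ee_rot: [-0.0, 0.976, -0.216, 0.0]
contact_force: [0.4, 0.0, -1.8]
gripper_width: 0.0357
```

```bash
python3 st.py
```

```text
[ 0.6612 -0.0976  0.1738] -0.436 [ 0.4   0.01 -1.83] [-0.113 -0.126 -0.04 ] 0.035692408081303806
```

>>> send_rows(
  deltas=[
    [0.3,0.0014,0.0032,0,0,0,0.064],
    [0.3,0.0012,0.0032,0,0,0,0.064],
    [0.3,0,0,0,0,0,0],
  ],
)

```text
time: 19.25
eef_pos: [0.6637, -0.0912, 0.1738]
ee_rot: [-0.0, 0.988, -0.154, 0.0]
contact_force: [1.2, -0.3, -1.6]
gripper_width: 0.036
```

```bash
python3 st.py
```

```text
[ 0.6637 -0.0912  0.1738] -0.308 [ 1.15 -0.3  -1.56] [-0.104 -0.17  -0.004] 0.03600214772436148
```

>>> send_rows(
  deltas=[
    [0.3,0.0009,0.0033,0,0,0,0.064],
    [0.3,0.0007,0.0034,0,0,0,0.064],
    [0.3,0,0,0,0,0,0],
  ],
)

```text
time: 19.62
eef_pos: [0.6654, -0.0845, 0.1738]
ee_rot: [-0.0, 0.996, -0.09, 0.0]
contact_force: [1.1, -0.7, -1.5]
gripper_width: 0.0356
```

```bash
python3 st.py
```

```text
[ 0.6654 -0.0845  0.1738] -0.181 [ 1.15 -0.73 -1.48] [-0.081 -0.23  -0.004] 0.03562601726297901
```

>>> send_rows(
  deltas=[
    [0.3,0.0008,0.0034,0,0,0,0.064],
    [0.3,0.0004,0.0034,0,0,0,0.064],
    [0.3,0,0,0,0,0,0],
  ],
)

```text
time: 20.0
eef_pos: [0.6665, -0.0776, 0.1738]
ee_rot: [-0.0, 1.0, -0.026, 0.0]
contact_force: [1.4, 0.1, -1.6]
gripper_width: 0.0358
```

```bash
python3 st.py
```

```text
[ 0.6665 -0.0776  0.1738] -0.053 [ 1.39  0.1  -1.63] [ 0.021 -0.192  0.008] 0.03577524448349423
```

>>> send_rows(
  deltas=[
    [0.3,0.0001,0.0034,0,0,0,0.057],
    [0.3,0,0.0035,0,0,0,0.049],
    [0.3,0,0,0,0,0,0],
  ],
)

```text
time: 20.38
eef_pos: [0.6666, -0.0707, 0.1738]
ee_rot: [-0.0, 1.0, 0.027, 0.0]
contact_force: [1.7, 1.4, -2.3]
gripper_width: 0.0361
```

```bash
python3 st.py
```

```text
[ 0.6666 -0.0707  0.1738] 0.053 [ 1.71  1.41 -2.35] [ 0.048 -0.261 -0.002] 0.03607494216585672
```

>>> send_rows(
  deltas=[
    [0.3,0.0006,0,-0.0003,0,0,0],
    [0.3,0,0,0,0,0,0],
  ],
)

```text
time: 20.62
eef_pos: [0.667, -0.0709, 0.1734]
ee_rot: [-0.0, 1.0, 0.027, -0.0]
contact_force: [-0.8, -0.5, -1.0]
gripper_width: 0.036
```

```bash
python3 st.py
```

```text
[ 0.667  -0.0709  0.1734] 0.055 [-0.75 -0.53 -1.02] [ 0.047 -0.075  0.041] 0.035954375584801454
```

>>> send_rows(
  deltas=[
    [0.3,-0.0002,0.0035,0,0,0,0.042],
    [0.3,-0.0003,0.0035,0,0,0,0.034],
    [0.3,0,0,0,0,0,0],
  ],
)

```text
time: 21.0
eef_pos: [0.6666, -0.0631, 0.1735]
ee_rot: [-0.0, 0.998, 0.067, -0.0]
contact_force: [-0.4, 0.4, -0.8]
gripper_width: 0.0361
```

```bash
python3 st.py
```

```text
[ 0.6666 -0.0631  0.1735] 0.133 [-0.38  0.43 -0.77] [ 0.056 -0.073 -0.04 ] 0.036099862328408415
```

>>> send_rows(
  deltas=[
    [0.3,-0.0005,0.0035,0,0,0,0.022],
    [0.3,-0.0006,0.0035,0,0,0,0.017],
    [0.3,-0.0007,0.0034,0,0,0,0.01],
    [0.3,-0.0007,0.0034,0,0,0,0.006],
    [0.3,0,0,0,0,0,0],
  ],
)

```text
time: 21.62
eef_pos: [0.6642, -0.0495, 0.1735]
ee_rot: [-0.0, 0.996, 0.094, 0.0]
contact_force: [0.4, 0.6, -0.7]
gripper_width: 0.0358
```

```bash
python3 st.py
```

```text
[ 0.6642 -0.0495  0.1735] 0.188 [ 0.4  0.6 -0.7] [-0.008 -0.014 -0.001] 0.03583017392565997
```

>>> send_rows(
  deltas=[
    [0.3,-0.0008,0.004,0,0,0,0],
    [0.3,-0.0008,0.004,0,0,0,0],
    [0.3,-0.0008,0.004,0,0,0,0],
    [0.3,0,0,0,0,0,0],
  ],
)

```text
time: 22.12
eef_pos: [0.6618, -0.0374, 0.1735]
ee_rot: [-0.0, 0.996, 0.094, 0.0]
contact_force: [0.1, -0.0, -1.3]
gripper_width: 0.036
```

```bash
python3 st.py
```

```text
[ 0.6618 -0.0374  0.1735] 0.188 [ 0.08 -0.03 -1.25] [0.013 0.015 0.035] 0.035962100731401894
```

>>> send_rows(
  deltas=[
    [0.3,-0.0008,0.004,0,0,0,0],
    [0.3,-0.0008,0.004,0,0,0,0],
    [0.3,-0.0008,0.004,0,0,0,0],
    [0.3,-0.0008,0.004,0,0,0,0],
    [0.3,-0.0008,0.004,0,0,0,0],
    [0.3,0,0,0,0,0,0],
  ],
)

```text
time: 22.88
eef_pos: [0.6577, -0.0174, 0.1735]
ee_rot: [-0.0, 0.996, 0.094, 0.0]
contact_force: [0.6, -0.7, -1.4]
gripper_width: 0.0359
```

>>> send_rows(
  deltas=[
    [0.3,-0.0008,0.004,0,0,0,0],
    [0.3,-0.0008,0.004,0,0,0,0],
    [0.3,-0.0008,0.004,0,0,0,0],
    [0.3,-0.0008,0.004,0,0,0,0],
    [0.3,-0.0008,0.004,0,0,0,0],
    [0.3,0,0,0,0,0,0],
  ],
)

```text
time: 23.62
eef_pos: [0.6538, 0.0025, 0.1735]
ee_rot: [-0.0, 0.996, 0.094, 0.0]
contact_force: [-1.2, -0.7, -0.6]
gripper_width: 0.0357
```

>>> send_rows(
  deltas=[
    [0.3,-0.0008,0.004,0,0,0,0],
    [0.3,-0.0008,0.004,0,0,0,0],
    [0.3,-0.0008,0.004,0,0,0,0],
    [0.3,-0.0008,0.004,0,0,0,0],
    [0.3,0,0,0,0,0,0],
  ],
)

```text
time: 24.25
eef_pos: [0.6505, 0.0185, 0.1735]
ee_rot: [-0.0, 0.996, 0.094, 0.0]
contact_force: [0.9, -0.4, -0.8]
gripper_width: 0.0359
```

```bash
python3 st.py
```

```text
[0.6505 0.0185 0.1735] 0.188 [ 0.9  -0.43 -0.8 ] [-0.038  0.031  0.044] 0.03588256951659816
```

>>> send_rows(
  deltas=[
    [0.3,-0.0004,0.002,0,0,0,0],
    [0.3,-0.0004,0.002,0,0,0,0],
    [0.3,-0.0004,0.002,0,0,0,0],
    [0.3,0,0,0,0,0,0],
  ],
)

```text
time: 24.75
eef_pos: [0.6494, 0.0242, 0.1735]
ee_rot: [-0.0, 0.996, 0.093, 0.0]
contact_force: [0.8, -0.4, -1.2]
gripper_width: 0.0358
```

>>> send_rows(
  deltas=[
    [0.3,-0.0004,0.002,0,0,0,0],
    [0.3,0,0,0,0,0,0],
  ],
)

```text
time: 25.0
eef_pos: [0.649, 0.0262, 0.1735]
ee_rot: [-0.0, 0.996, 0.093, 0.0]
contact_force: [0.7, -0.6, 0.3]
gripper_width: 0.0357
```

>>> send_rows(
  deltas=[
    [0.3,-0.0004,0.002,0,0,0,0],
    [0.3,0,0,0,0,0,0],
  ],
)

```text
time: 25.25
eef_pos: [0.6486, 0.0279, 0.1735]
ee_rot: [0.0, 0.996, 0.093, 0.0]
contact_force: [0.6, -0.5, -0.2]
gripper_width: 0.0363
```

>>> send_rows(
  deltas=[
    [0.3,-0.0002,0.001,0,0,0,0],
    [0.3,0,0,0,0,0,0],
  ],
)

```text
time: 25.5
eef_pos: [0.6486, 0.028, 0.1736]
ee_rot: [0.001, 0.996, 0.093, 0.0]
contact_force: [0.1, -3.4, -0.2]
gripper_width: 0.0356
```

Contact with the flange: the tool stopped at y = 0.028 with -3.4 N along y. I release gently and lift clear.

>>> send_rows(
  deltas=[
    [0.3,0.0001,-0.0006,0,0,0,0],
    [0.43,0,0,0,0,0,0],
    [0.48,0,0,0,0,0,0],
    [0.55,0,0,0,0,0,0],
    [0.65,0,0,0,0,0,0],
    [0.65,0,0,0,0,0,0],
    [0.65,0,0,0,0,0,0],
  ],
)

```text
time: 26.38
eef_pos: [0.6485, 0.0284, 0.1735]
ee_rot: [-0.0, 0.996, 0.093, 0.0]
contact_force: [-1.0, 0.1, 0.9]
gripper_width: 0.0568
```

>>> send_rows(
  deltas=[
    [0.65,0,0,0.01,0,0,0],
    [0.65,0,0,0.02,0,0,0],
    [0.65,0,0,0.03,0,0,0],
    [0.65,0,0,0.04,0,0,0],
    [0.65,-0.01,-0.04,0.04,0,0,0],
    [0.65,-0.02,-0.05,0.02,0,0,0],
    [0.65,-0.02,-0.05,0,0,0,0],
    [0.65,0,0,0,0,0,0],
    [0.65,0,0,0,0,0,0],
    [0.65,0,0,0,0,0,0],
  ],
)

```text
time: 27.62
eef_pos: [0.5989, -0.1099, 0.3335]
ee_rot: [-0.0, 0.996, 0.095, 0.0]
contact_force: [-0.4, 0.1, -1.1]
gripper_width: 0.0569
```

```bash
python3 st.py
python3 - <<'E'
from h import *
a=cap('wrist','w9.png');b=cap('scene','s9.png');c=cap('side','d9.png')
def crop(im,n,f,w,h):
    u,v=map(int,proj(n,[.648,.03,.17]));x0=max(u-w//2,0);y0=max(v-h//2,0);x=im[y0:y0+h,x0:x0+w];return cv2.resize(x,(400,300),interpolation=2)
print(proj('wrist',[.648,.03,.2]))
w=cv2.resize(a[0:300,120:520],(400,300))
cv2.imwrite('pics/c9.png',np.vstack([np.hstack([crop(b,'scene',0,80,60),crop(c,'side',0,80,60)]),np.hstack([crop(a,'wrist',0,133,100),w])]))
old={'scene':'s1.png','side':'d1.png'}
for n in('scene','side'):
    for t in('slider_blue','jar','measure'): print(n,t,[(round(d['conf'],2),np.round(d['bbox']).tolist()) for d in ctrl.spot_in(t,n)])
E
```

```text
[ 0.5989 -0.1099  0.3335] 0.189 [-0.38  0.08 -1.12] [ 0.034  0.03  -0.038] 0.056923527873425056
(np.float64(389.4556067183598), np.float64(71.39880991003815))
scene slider_blue [(0.93, [245.0, 180.0, 25.0, 26.0]), (0.7, [280.0, 174.0, 38.0, 31.0])]
scene jar [(0.84, [255.0, 245.0, 35.0, 56.0])]
scene measure [(0.69, [290.0, 177.0, 62.0, 42.0]), (0.57, [358.0, 203.0, 30.0, 30.0])]
side slider_blue [(0.67, [397.0, 186.0, 12.0, 26.0]), (0.17, [313.0, 218.0, 93.0, 112.0])]
side jar [(0.5, [300.0, 192.0, 23.0, 42.0])]
side measure [(0.86, [357.0, 257.0, 46.0, 32.0])]
```

View pics/c9.png

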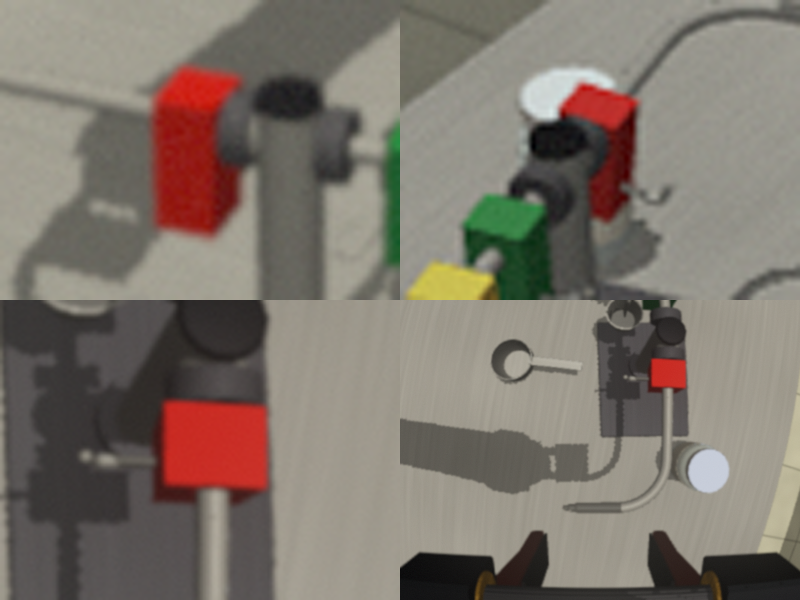

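The slider hangs upright, flush against the dark flange with no visible gap (4 mm would be about 11 px in the crop). Its hook points to the front, and the gripper is clear of everything. The blue slider, jar and cup are at their starting pixels.

```bash
python3 -c "
from workcell import ctrl
print(ctrl.close_job())"
```

```text
the job is handed in; nothing more can be done
None
```

The red slider is home on the rail and the job was handed in at about 28 s of robot time; no verdict was reported. I took the red slider nearest the base, threaded it onto the open end, and worked it round the bend with a 5 N grip. I nudged it whenever the rod pushed back, then slid it along until it met the flange.

- **Forces:** off the rail the tool showed about 1 N from the load and noise. At the pauses, the sideways push never passed about 2.2 N, against the 8 N limit. The push against the flange was about 3.4 N. I read force only at pauses, so short peaks between them were not seen.
- **Final picture:** the slider hangs upright and flush with the flange, hook to the front, with the open gripper well clear. The blue slider, jar and measuring cup are within about 3 px of where they started.
- **Checks that disagreed:**
    - The picture estimates of the rail's turn ranged from 0.16 to 0.20 rad. I used 0.188, and the bend still needed about 1 mm of outward correction by feel.
    - The vertical probe on the open leg was inconclusive, as the force changes were close to sensor noise.
    - The force sensor showed 5 N upward when I closed on the slider. I don't know why, and it was gone after the lift.

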